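Unsnap the cover of the coil winder's drive box

TASK

Open the coil winder's drive box: squeeze the cover's springy snap tab inward towards its finger lug, feel for the depth of press at which the catch lets go (too little or too far and it holds), and with the tab kept there lift that end and take the cover off, its tongue coming out of the slot at the other end. Lay the cover flat, right way up, in the middle of the rubber mat and let go. The plastic is thin: lift only gently until it is free, never force the cover against the box or drop it, and leave the other things on the desk where they are.

Things in the scene. Friction and masses are not known exactly. Their poses are not given: they have to be found in the camera images.
- enclosure: Drive box, black, fixed to the desk: open-topped, 76 wide (y), 50 high, x -60 to 79, closed by the cover; a lip 53 high, x 75 to 79, bounds the cover's tab end. Origin: in its underside; x points to the tab end (farther from the robot), z up. Flanges 5 high stick out 18 at the long sides. Keeper at the -x end. Inside, below the plate, is the catch strip that holds the tab; its x varies by 8.
- cover: Cover, grey plastic, 0.07 to 0.15 kg, loose, snapped on the box. x points to the tab end, z up. Origin: level with the lower edges of its two underside ribs, on which it stands when laid flat. On the box its axes are the box's and the origin is 32 above the box's. Plate 135 x 72 x 4: x -61 to 74, z 18 (on the wall tops) to 22, 1 mm play in x. Ribs y +-31, x -54 to 66, in the box, 1.5 play in y.
- tab (a joint): How far the snap tab is pressed inward (towards the lug, cover's -x), m: 0 at rest, 0.0135 at its stop; spring 4 N at rest, 15 N at the stop. A barb holds the cover if pressed too little, a safety tooth if too far. It is free only over about 2 mm of press, beginning anywhere between 2 and 10 mm, unseen: try a gentle lift (about 5 N); if it resists within 1 to 2 mm of lift, lower and press 1 mm more.
- tab_pad (a point): Middle of the tab's outer face (away from the lug), 16 above the plate's top, 10 below the tab's top; at rest 55 from the cover's origin along x. The tab is 20 wide, 4 thick, and reaches 16 below the plate. One finger goes on this face. To point lug: 40 at rest, less by the press.
- lug (a point): Middle of the outer face (facing the cover's -x, away from the tab) of the finger lug, an upright 6 thick, 22 wide and 26 high on the plate; 15 from the cover's origin along x, 16 above the plate's top. The other finger goes here.
- tongue (a point): On the cover: underside of the plate near the tongue (x -58, z 18 in the cover's frame). Lift by tilting the cover about this point, tab end up, 0.2 to 0.26 rad, till ribs and tab are above the box's end wall; then draw it 10 mm or more along its +x to free the tongue (40 wide, 4 thick, x -70 to -61). Over 20 N against catch or keeper breaks it.
- keeper (a point): On the box: lower edge of the keeper's roof, x -62, 55.5 above the desk. The keeper is a housing from x -62 to -84, 59.5 high. 8 mm of the tongue lies under its roof with 1.5 mm of play above it; below, it is open down to 42 above the desk, so that the tongue can dip.
- mat: Black rubber mat, flat on the desk, fixed, 200 (x) x 160 (y) x 4 thick. Origin: centre of its underside.
- bobbin: Bystander: small wound bobbin, 34 across, 25 high. Origin at its foot.
- wingnut: Bystander: steel wing nut, 34 wide, 26 high. Origin at its foot.
- spool: Bystander: spool of copper wire, 80 across, 60 high. Origin at its foot.
- mug: Bystander: white mug, 80 across, 95 high. Origin at its foot.
- jar: Bystander: screw-top jar, 56 across, 70 high. Origin at its foot.
- screwdriver: Bystander: screwdriver lying at the left side of the desk, origin under its middle.
- wrench: Bystander: wrench lying at the right side of the desk, origin under its middle.
There are look-alikes about, which are no part of the job. What is shaped like the cover but blue or orange is not meant. Leave any turquoise look-alike of the enclosure alone.

How it is judged:
By the outcome, as a careful person would: the job done as asked, in the order asked, and still so for the second after the job is handed in, with the robot touching nothing.
It also fails if it takes over 72 s, if anything falls off the work surface, if the arm or the gripper's body presses on something with over 40 N, if the wrist force passes 120 N, or if a joint passes its speed limit or range.

ROBOT

A 6-joint arm with a two-finger parallel gripper is mounted at the origin on the work surface. World frame = base frame: x ahead of the robot, y to its left, z up, the work surface at z = 0. Lengths are in mm, angles in rad, forces in N, time in s.
With the tool pointing down it reaches from about 325 to 1000 mm from the base axis. Payload 5.1 kg.
Tool frame: the origin (TCP) lies on the centre line of the jaws, within the pads' length; the fingertips stand arm.tips_ahead ahead of it and the grasp point (between the pads) is the TCP (arm.tips_ahead is the distance from the TCP to the fingertips, in mm); x points along the fingers, y is the direction in which the jaws open and shut, and the axes are right-handed (so a half turn about x gives the same grasp; the last joint's range is limited). The gripper opens to 85 mm and grips with 20 to 120 N. Pads are 22 mm wide; open, the fingers measure 114 mm over their backs; the gripper's body (76 mm by 85 mm) begins 54 mm behind the grasp point. The pads swing forward as they close: fully open they stand 13 mm farther back than shut.
Start: joints at [1.248, 0.124, 1.65, -0, 1.367, -0.083], TCP at [154.403, 631.383, 250.322] pointing down, gripper open.
Joint ranges: [-2.61, 2.61], [-1.02, 2.33], [0.03, 2.71], [-1.35, 4.49], [0.32, 2.68], [-2.91, 2.91]. Speed limits (rad/s): [2.57, 2.57, 3.14, 3.14, 3.14, 3.14].

INTERFACE

Orientations are given as a rotation vector (axis times angle).
In Python, from plant import arm, eyes, job_done gives the robot as it stands.
- The arm moves only by the tool servo_tool, never from a script. Its argument "steps" is a list of rows, each an object of numbers: "jaw": the opening, from 0 (shut) to 1 (fully open); "x", "y", "z": the shift along the tool's x, y, z in m; "turn": the turn about the tool's x in degrees. In form: [{"jaw": .., "x": .., "y": .., "z": .., "turn": ..}, ...]. A call has 1 to 10 rows; each row shifts and turns the pose as measured when the row begins, along the tool's axes as they then stand; what a row does not reach is not made up. A row lasts 1/8 s, in which the tool goes at most 62.5 mm and 10.7 degrees, less where a joint would pass 70% of its speed; a pose out of reach is approached as far as the arm can. A call is refused whole if a number of a shift passes 0.0625 or a number of a turn 10.7, either way. A call with a gripper value outside its range is refused whole. The fingers move at their own pace and stop on an object; "force" is the grip in N (left out, the last holds). Time passes only in rows, so rows that do not move let the fingers close. It gives the time, the measured TCP pose, the force and the opening at its end, in the units of the state.
- arm.get_state(): the state, without advancing time (a new reading comes with each control period).
- eyes.grab_frame(name): name is "scene" or "side" or "wrist"; returns a dict with "img" (384x512x3 uint8, red, green, blue), "fx", "fy", "cx", "cy" (pixels), "dist" ([k1, k2, p1, p2, k3] as OpenCV has them; the pictures are not rectified), "xyz" and "rotation" of the camera in the world. Camera axes: x right, y up, looking along -z (the intrinsics and any distortion apply to the point x, -y, -z); pixel columns grow to the right and rows downward; lengths in mm; the calibration is good to about 2 mm. A picture is of the moment at which its call begins. There is no depth.
- job_done(): hands the job in, once; it reports no verdict.
The state is a dict: "clock": time; "qpos": joint angles; "dq": joint speeds; "tau": joint torques, N m; "position": TCP position; "eef_rot": TCP orientation; "ft_force": force on the tool from outside, world axes, zero at the start; "ft_torque": the same for the moment, N m; "gripper_width": opening from 0.0 (shut) to 1.0 (fully open).
Only numpy, scipy, OpenCV 4.12 (cv2) and the standard library are available. Lean on these libraries where they do the work, as an engineer would, in place of code of your own. Each camera call takes 0.05 s, during which the arm holds its last target.

## Working session

There is one attempt and no reset: what is moved stays moved. The work goes in short steps, Python scripts to look and compute and a tool call to move; the robot and the scene stay as the last step left them, time stands still between calls to the robot, and variables do not carry over. Pictures are saved under pics/ and viewed, and the job is handed in when it is done.

Besides the shell and the picture viewer there is one more tool, called after "Request:" as name(argument=value, ...), one argument or row to a line, values as JSON. servo_tool: Moves the arm, as the interface text tells. Its arguments: {"type":"object","properties":{"steps":{"type":"array"},"force":{"type":"number"}},"required":["steps"]}

```bash
ls; mkdir -p pics; python3 - <<'E'
from plant import arm, eyes
import cv2
s=arm.get_state(); print(s); print(arm.tips_ahead)
for n in ["scene","side","wrist"]:
    f=eyes.grab_frame(n); cv2.imwrite(f"pics/{n}0.png",f["img"][:,:,::-1]); print(n,{k:v for k,v in f.items() if k!="img"})
E
```

```text
pics
{'clock': 0.0, 'qpos': array([ 1.24842987e+00,  1.24522881e-01,  1.65165969e+00,  9.34308430e-06,
        1.36749725e+00, -8.26110216e-02]), 'dq': array([ 2.28535048e-04,  7.77610861e-05, -3.77776383e-04, -1.14051281e-04,
        5.78104759e-04, -1.57827027e-03]), 'tau': array([ 8.02305731e-04, -4.23617077e+01, -3.65451336e+01, -5.82705724e-06,
        7.06363062e-03, -2.78266860e-06]), 'position': array([154.20588821, 630.86257267, 249.04992905]), 'eef_rot': array([ 0.18662694,  1.56301699, -0.18984208]), 'ft_force': array([-0.48926232,  0.17974924,  0.32522731]), 'ft_torque': array([ 0.0040824 , -0.01031628, -0.00354307]), 'gripper_width': 0.9973280353216711}
19.0
scene {'fx': 437.3834647126313, 'fy': 437.3834647126313, 'cx': 254.47378369066948, 'cy': 185.5514167708472, 'dist': array([-0.05625816,  0.        ,  0.        ,  0.        ,  0.        ]), 'xyz': array([1301.95735785,  569.9765735 ,  864.40511519]), 'rotation': array([0.49967649, 0.95498234, 1.99068536])}
side {'fx': 351.87991889795023, 'fy': 351.87991889795023, 'cx': 255.38613951172397, 'cy': 190.12444703442765, 'dist': array([-0.03369933,  0.        ,  0.        ,  0.        ,  0.        ]), 'xyz': array([ -33.91769779, -522.32842846,  834.30685765]), 'rotation': array([ 0.73325335, -0.30064687, -0.79325955])}
wrist {'fx': 285.6478221818158, 'fy': 285.6478221818158, 'cx': 258.57634150421967, 'cy': 197.85469414862928, 'dist': array([-0.03594124,  0.        ,  0.        ,  0.        ,  0.        ]), 'xyz': array([ 74.38113051, 651.70101502, 372.38325585]), 'rotation': array([-0.28189414, -0.21871407,  1.31888377])}
```

View pics/scene0.png

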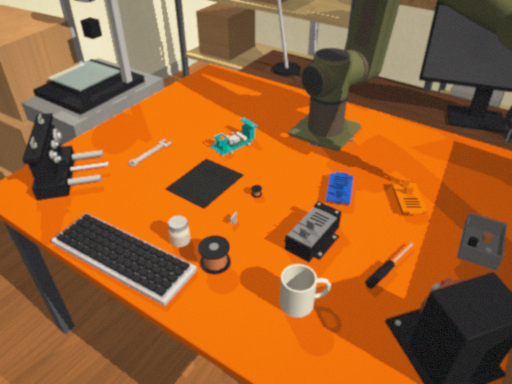

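View pics/side0.png

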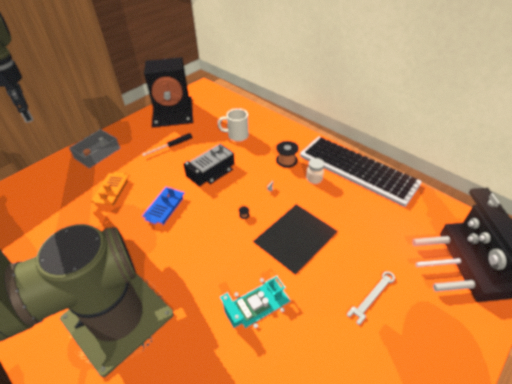

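View pics/wrist0.png

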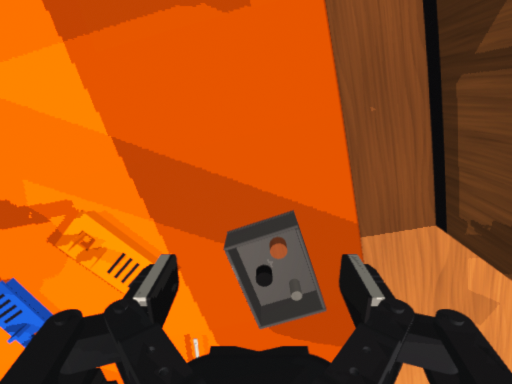

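The scene view shows the black box with its grey cover at about (314,230) and the mat at (205,183). The side view shows the box at (210,163) and the mat at (296,238). Next I'll write the ray helpers and zoom in.

```bash
cat > h.py <<'E'
import numpy as np, cv2
from scipy.spatial.transform import Rotation as R
from plant import arm, eyes
def ray(f,uv):
    K=np.array([[f["fx"],0,f["cx"]],[0,f["fy"],f["cy"]],[0,0,1]])
    p=cv2.undistortPoints(np.array(uv,float).reshape(-1,1,2),K,f["dist"]).reshape(-1,2)
    d=np.c_[p[:,0],-p[:,1],-np.ones(len(p))]@R.from_rotvec(f["rotation"]).as_matrix().T
    return f["xyz"],d
def plane(f,uv,z):
    o,d=ray(f,uv); return o+d*((z-o[2])/d[:,2])[:,None]
def tri(f1,u1,f2,u2):
    out=[]
    for a,b in zip(np.reshape(u1,(-1,2)),np.reshape(u2,(-1,2))):
        o1,d1=ray(f1,a);o2,d2=ray(f2,b);d1=d1[0];d2=d2[0]
        t=np.linalg.lstsq(np.c_[d1,-d2],o2-o1,rcond=None)[0]
        p,q=o1+t[0]*d1,o2+t[1]*d2; out.append(np.r_[(p+q)/2,np.linalg.norm(p-q)])
    return np.array(out)
def proj(f,P):
    P=np.reshape(P,(-1,3)); c=(P-f["xyz"])@R.from_rotvec(f["rotation"]).as_matrix()
    c=c*np.array([1,-1,-1]); K=np.array([[f["fx"],0,f["cx"]],[0,f["fy"],f["cy"]],[0,0,1]])
    return cv2.projectPoints(c,np.zeros(3),np.zeros(3),K,f["dist"])[0].reshape(-1,2)
def crop(f,name,x0,y0,w,h,s):
    im=f["img"][y0:y0+h,x0:x0+w,::-1]
    cv2.imwrite("pics/"+name,cv2.resize(im,None,fx=s,fy=s,interpolation=cv2.INTER_CUBIC))
E
python3 - <<'E'
from h import *
f=eyes.grab_frame("scene");g=eyes.grab_frame("side")
crop(f,"sc1.png",270,190,90,80,8);crop(g,"si1.png",170,130,80,70,9)
# mat
for n,F,box in (("scene",f,(160,155,250,212)),("side",g,(250,200,340,275))):
    x0,y0,x1,y1=box; m=(F["img"][y0:y1,x0:x1].max(2)<70).astype(np.uint8)
    c=max(cv2.findContours(m,0,2)[0],key=cv2.contourArea)
    a=cv2.minAreaRect(c);q=cv2.approxPolyDP(c,5,True).reshape(-1,2)+[x0,y0]
    print(n,q.tolist()); P=plane(F,q,4); print(P.round(), P.mean(0))
print(plane(f,[(314,230)],50),plane(g,[(210,163)],50))
print(R.from_rotvec(arm.get_state()["eef_rot"]).as_matrix().round(3))
E
```

```text
scene [[240, 174], [206, 160], [168, 189], [204, 206]]
[[ 399. -102.    4.]
 [ 399. -243.    4.]
 [ 585. -245.    4.]
 [ 585. -101.    4.]] [ 491.7945061  -172.68841312    4.        ]
side [[297, 207], [256, 241], [294, 271], [330, 234]]
[[ 580. -113.    4.]
 [ 399. -105.    4.]
 [ 394. -248.    4.]
 [ 561. -249.    4.]] [ 483.53980362 -178.51530158    4.        ]
[[537.00082818 236.92247771  50.        ]] [[508.50798506 205.26742524  50.        ]]
[[-0.     0.237  0.971]
 [-0.001  0.971 -0.237]
 [-1.    -0.001 -0.   ]]
```

View pics/sc1.png

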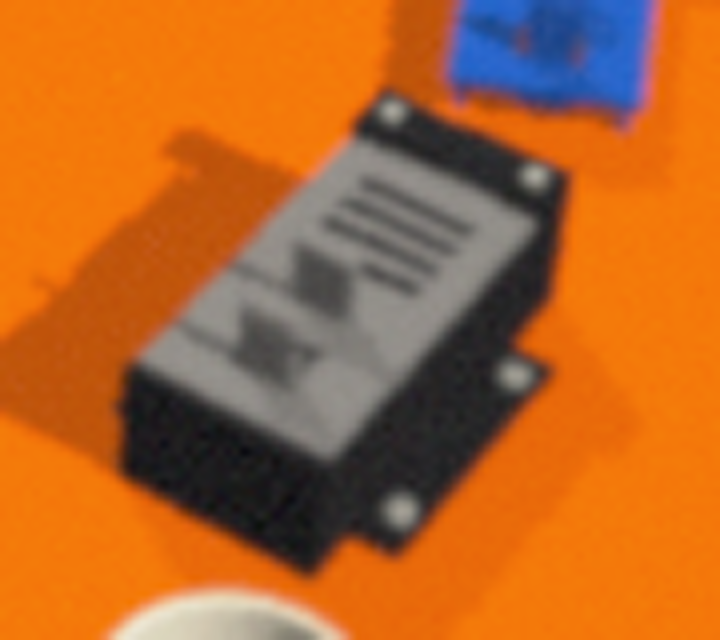

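View pics/si1.png

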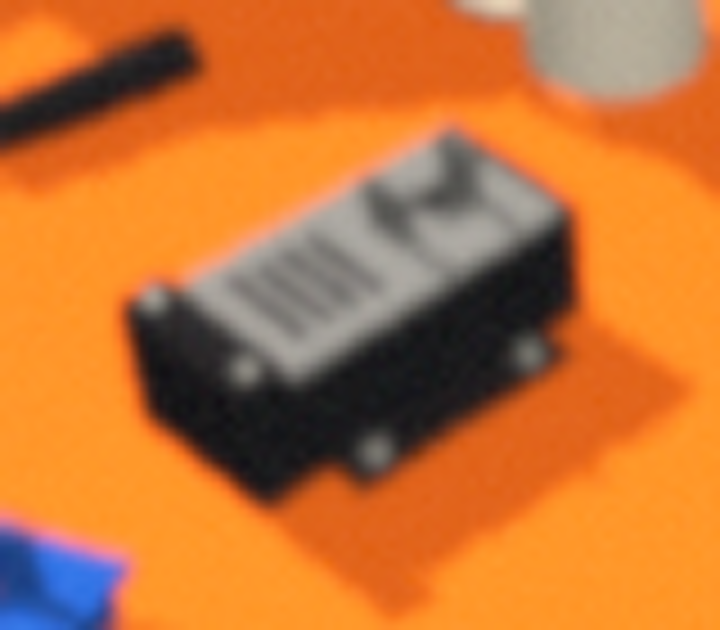

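```bash
python3 - <<'E'
from h import *
f=eyes.grab_frame("scene");g=eyes.grab_frame("side")
a=np.array([(137,365),(332,462),(360,138),(545,212)])/8+[270,190]-.5
b=np.array([(565,210),(450,130),(297,382),(190,280)])/9+[170,130]-.5
print("tab -y, tab +y, keep -y, keep +y")
print(plane(f,a,54).round(1));print(plane(g,b,54).round(1));print(tri(f,a,g,b).round(1))
for P in (plane(f,a,54),plane(g,b,54)):
    d=(P[0]+P[1]-P[2]-P[3])/2; print(np.linalg.norm(d),np.degrees(np.arctan2(d[1],d[0])),P.mean(0))
E
```

```text
tab -y, tab +y, keep -y, keep +y
[[596.5 188.4  54. ]
 [599.3 261.2  54. ]
 [458.9 196.6  54. ]
 [457.6 266.8  54. ]]
[[592.5 182.8  54. ]
 [597.2 252.1  54. ]
 [459.7 187.3  54. ]
 [470.5 260.4  54. ]]
[[594.5 186.3  51.    1.8]
 [598.7 258.1  50.7   5.6]
 [459.7 193.2  51.5   7.4]
 [466.4 264.2  56.8  12.3]]
139.81169678424112 -2.8340244272755526 [528.07341872 228.23810004  54.        ]
129.96423856860181 -2.827110259480723 [529.96777284 220.62831199  54.        ]
```

Request:
servo_tool(
  steps=[
    {"turn": 10},
    {"turn": 10},
    {"turn": 10},
    {"turn": 10},
    {"turn": 10},
    {"turn": 10},
    {"turn": 10},
    {"turn": 9},
  ],
)

```text
invalid input at $.steps[0]: expected keys jaw, x, y, z, turn
```

Request:
servo_tool(
  steps=[
    {"jaw": 1, "x": 0, "y": 0, "z": 0, "turn": 10},
    {"jaw": 1, "x": 0, "y": 0, "z": 0, "turn": 10},
    {"jaw": 1, "x": 0, "y": 0, "z": 0, "turn": 10},
    {"jaw": 1, "x": 0, "y": 0, "z": 0, "turn": 10},
    {"jaw": 1, "x": 0, "y": 0, "z": 0, "turn": 10},
    {"jaw": 1, "x": 0, "y": 0, "z": 0, "turn": 10},
    {"jaw": 1, "x": 0, "y": 0, "z": 0, "turn": 10},
    {"jaw": 1, "x": 0, "y": 0, "z": 0, "turn": 9},
  ],
  force=20,
)

```text
clock: 1.35
position: [154.3, 631.1, 249.6]
eef_rot: [1.277, 1.163, -1.279]
ft_force: [0.3, -0.8, -0.4]
gripper_width: 1.0
```

```bash
cat >> h.py <<'E'
def st():
    s=arm.get_state(); M=R.from_rotvec(s["eef_rot"]).as_matrix()
    return s,M
def go(target,yaw=None):
    s,M=st(); d=M.T@(np.array(target)-s["position"])
    print("t",round(s["clock"],2),"pos",s["position"].round(1),"toolshift mm",d.round(1),"yaw y",np.degrees(np.arctan2(M[1,1],M[0,1])).round(2),"F",s["ft_force"].round(1),"w",round(s["gripper_width"],3))
E
python3 -c "
from h import *
go([557,200,250]); print(st()[1].round(3))"
```

```text
t 1.35 pos [154.3 631.1 249.6] toolshift mm [ -0.  441.3 391.5] yaw y -5.37 F [ 0.3 -0.8 -0.4] w 1.0
[[-0.     0.996 -0.094]
 [-0.001 -0.094 -0.996]
 [-1.    -0.     0.001]]
```

Request:
servo_tool(
  steps=[
    {"jaw": 1, "x": 0, "y": 0.044, "z": 0.039, "turn": -2.5},
    {"jaw": 1, "x": 0, "y": 0.044, "z": 0.039, "turn": 0},
    {"jaw": 1, "x": 0, "y": 0.044, "z": 0.039, "turn": 0},
    {"jaw": 1, "x": 0, "y": 0.044, "z": 0.039, "turn": 0},
    {"jaw": 1, "x": 0, "y": 0.044, "z": 0.039, "turn": 0},
    {"jaw": 1, "x": 0, "y": 0.044, "z": 0.039, "turn": 0},
    {"jaw": 1, "x": 0, "y": 0.044, "z": 0.039, "turn": 0},
    {"jaw": 1, "x": 0, "y": 0.044, "z": 0.039, "turn": 0},
    {"jaw": 1, "x": 0, "y": 0.044, "z": 0.039, "turn": 0},
    {"jaw": 1, "x": 0, "y": 0.044, "z": 0.039, "turn": 0},
  ],
)

```text
clock: 2.6
position: [583.5, 209.2, 251.6]
eef_rot: [1.244, 1.188, -1.235]
ft_force: [0.1, 0.6, -0.4]
gripper_width: 1.001
```

```bash
python3 -c "
from h import *
go([557,200,250])
w=eyes.grab_frame('wrist');cv2.imwrite('pics/w1.png',w['img'][:,:,::-1]);print(w['xyz'],R.from_rotvec(w['rotation']).as_matrix().round(3))"
```

```text
t 2.6 pos [583.5 209.2 251.6] toolshift mm [  1.4 -26.1  10.3] yaw y -2.39 F [ 0.1  0.6 -0.4] w 1.001
[587.79260152 293.19414373 375.04326215] [[ 0.999  0.041  0.009]
 [-0.041  0.946  0.322]
 [ 0.005 -0.322  0.947]]
```

View pics/w1.png

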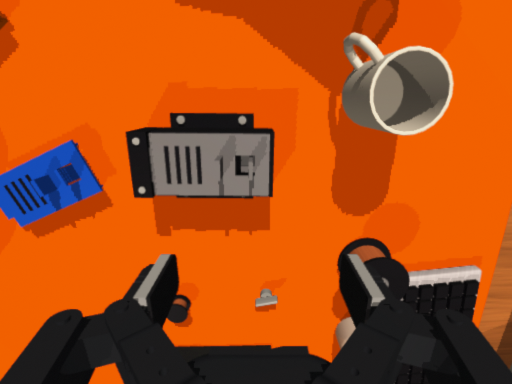

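The wrist view shows the box clearly: keeper at left (140,165), cover plate from about (150,130) to (273,197), and the lug and tab near (222,170) and (245,165).

```bash
python3 -c "
from h import *
w=eyes.grab_frame('wrist');crop(w,'w2.png',120,105,160,105,5)"
```

```text
(no output)
```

View pics/w2.png

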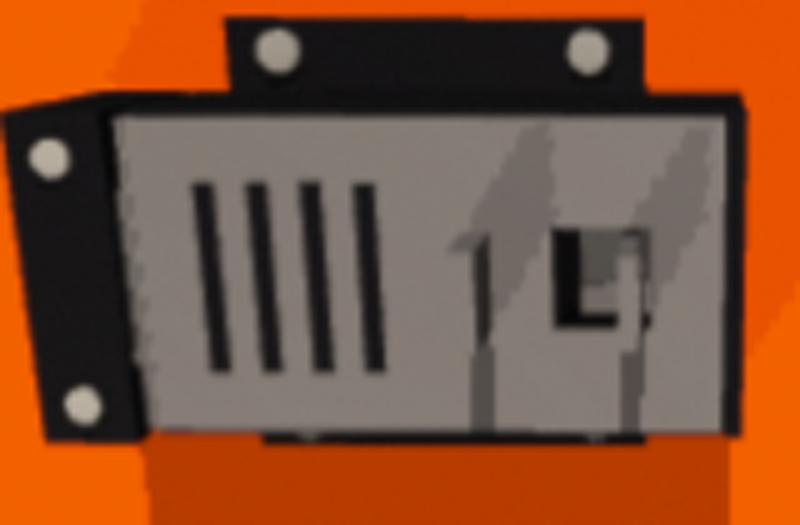

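```bash
python3 -c "
from h import *
w=eyes.grab_frame('wrist')
p=np.array([(727,115),(724,436),(113,115),(150,434)])/5+[120,105]-.4
P=plane(w,p,54);print(P.round(1))
print(np.linalg.norm(P[0]-P[1]),np.linalg.norm(P[2]-P[3]),np.linalg.norm(P[0]-P[2]),np.linalg.norm(P[1]-P[3]))
d=(P[0]+P[1]-P[2]-P[3]);yaw=np.arctan2(d[1],d[0]);ex=np.array([np.cos(yaw),np.sin(yaw)]);print(np.degrees(yaw))
tab=(P[0]+P[1])[:2]/2; O=tab-74*ex; print('origin',O,'from keeper',(P[2]+P[3])[:2]/2+61*ex)
T=lambda x,y,z:np.r_[O+x*ex+y*np.array([-ex[1],ex[0]]),32+z]
for y in(-11,11):
  print('lug top outer', (proj(w,T(15,y,48))-[120,105]+.4)*5, 'tab top outer',(proj(w,T(55,y,48))-[120,105]+.4)*5)
print('grip',T(35,0,38),(proj(w,T(35,0,48))-[120,105])*5)
"
```

```text
[[597.7 262.2  54. ]
 [594.1 188.4  54. ]
 [462.8 269.1  54. ]
 [458.7 195.6  54. ]]
73.86566403064458 73.61435823438286 135.0557985655371 135.50262891421124
-2.9658492159537193
origin [521.98148342 229.15391935] from keeper [521.70270209 229.16836304]
lug top outer [[450.28952153 355.99527549]] tab top outer [[638.59605213 356.49972588]]
lug top outer [[445.07998315 253.11376792]] tab top outer [[637.78946768 253.61527906]]
grip [556.93460273 227.34299414  70.        ] [[540.91965421 303.36755146]]
```

Request:
servo_tool(
  steps=[
    {"jaw": 1, "x": 0, "y": -0.014, "z": -0.0085, "turn": 0.6},
    {"jaw": 0.8, "x": 0.04, "y": -0.013, "z": -0.0085, "turn": 0},
    {"jaw": 0.7, "x": 0.05, "y": 0, "z": 0, "turn": 0},
    {"jaw": 0.7, "x": 0.04, "y": 0, "z": 0, "turn": 0},
    {"jaw": 0.7, "x": 0.01, "y": 0, "z": 0, "turn": 0},
    {"jaw": 0.7, "x": 0, "y": 0, "z": 0, "turn": 0},
  ],
)

```text
clock: 3.5
position: [550.6, 237.0, 111.3]
eef_rot: [1.252, 1.186, -1.236]
ft_force: [-0.0, -0.1, 0.0]
gripper_width: 0.708
```

```bash
python3 -c "
from h import *
go([557,227,95]);print(arm.tips_ahead)
w=eyes.grab_frame('wrist');cv2.imwrite('pics/w3.png',w['img'][:,:,::-1])
s=eyes.grab_frame('side');crop(s,'s3.png',160,110,110,90,7)
s=eyes.grab_frame('scene');crop(s,'c3.png',260,150,110,110,5)
"
```

```text
t 3.5 pos [550.6 237.  111.3] toolshift mm [16.3  6.8  9.8] yaw y -2.72 F [-0.  -0.1  0. ] w 0.708
19.0
```

View pics/w3.png

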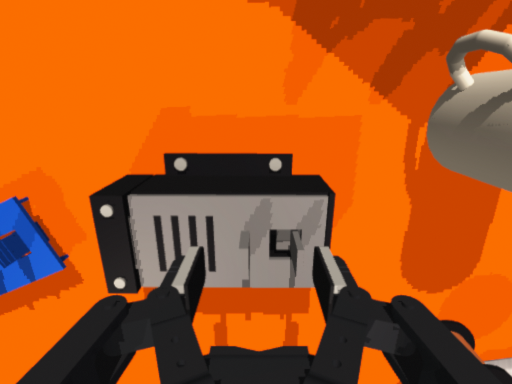

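View pics/s3.png

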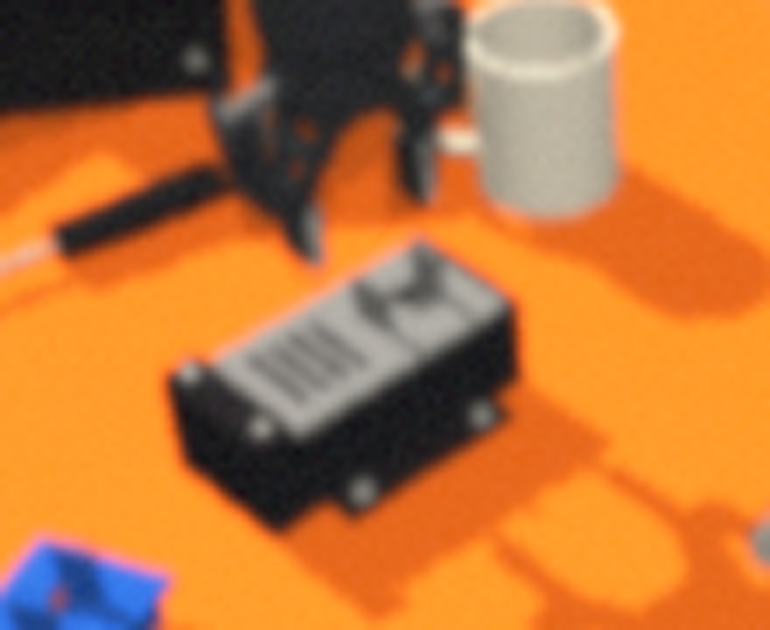

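View pics/c3.png

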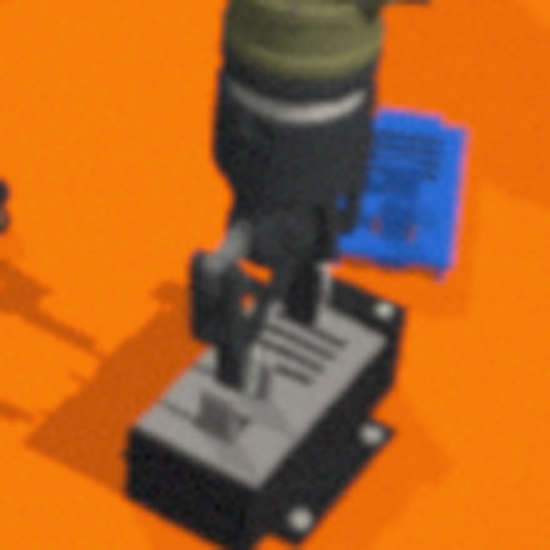

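```bash
python3 -c "
from h import *
w=eyes.grab_frame('wrist');crop(w,'w4.png',120,180,230,120,3.4);crop(w,'w4b.png',160,230,220,70,3.5)"
```

```text
(no output)
```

View pics/w4.png

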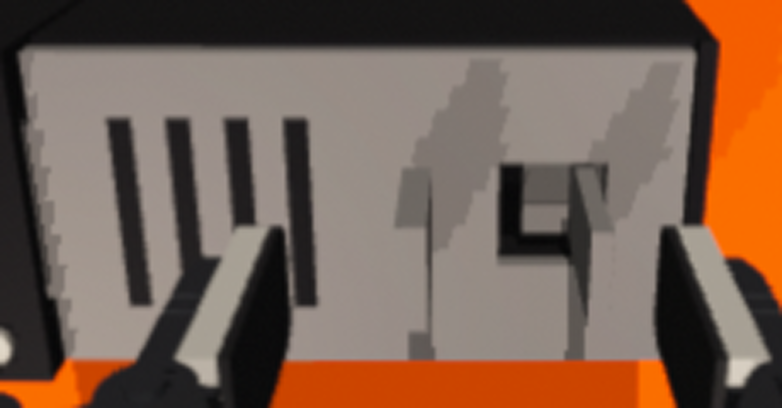

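```bash
cat > m.py <<'E'
from h import *
def toolplane(f,uv,zt):
    s,M=st(); o,d=ray(f,uv); o=M.T@(o-s["position"]); d=d@M
    return o+d*((zt-o[2])/d[:,2])[:,None]
E
python3 -c "
from m import *
w=eyes.grab_frame('wrist')
c=lambda p:np.array(p)/3.4+[120,180]-.35
print('finger tips tool', toolplane(w,c([(283,228),(662,228)]),-11).round(1))
P=plane(w,c([(395,228),(612,230)]),80);print(P.round(1),np.linalg.norm(P[0]-P[1]))
P=plane(w,c([(690,48),(22,48),(67,358),]),54);print(P.round(1),np.linalg.norm(P[0]-P[1]),np.linalg.norm(P[2]-P[1]))
d=P[0]-P[1];print(np.degrees(np.arctan2(d[1],d[0])))
"
```

```text
finger tips tool [[ 11.3 -28.1 -11. ]
 [ 11.3  31.1 -11. ]]
[[540.4 236.4  80. ]
 [579.7 233.8  80. ]] 39.38769645588782
[[599.1 259.3  54. ]
 [466.7 266.2  54. ]
 [462.3 193.9  54. ]] 132.58918903732248 72.42370717309842
-2.9776243947844505
```

Request:
servo_tool(
  steps=[
    {"jaw": 0.7, "x": 0.0, "y": 0.008, "z": 0.0105, "turn": 0.2},
    {"jaw": 0.65, "x": 0, "y": 0, "z": 0, "turn": 0},
    {"jaw": 0.65, "x": 0.015, "y": 0, "z": 0, "turn": 0},
    {"jaw": 0.65, "x": 0.01, "y": 0, "z": 0, "turn": 0},
    {"jaw": 0.65, "x": 0, "y": 0, "z": 0, "turn": 0},
  ],
)

```text
clock: 4.38
position: [562.1, 224.2, 87.7]
eef_rot: [1.261, 1.18, -1.236]
ft_force: [-0.1, -0.2, 0.9]
gripper_width: 0.652
```

```bash
python3 -c "
from h import *
go([558,226,80])"
```

```text
t 4.38 pos [562.1 224.2  87.7] toolshift mm [ 7.7 -4.3 -1.5] yaw y -3.13 F [-0.1 -0.2  0.9] w 0.652
```

Request:
servo_tool(
  steps=[
    {"jaw": 0.6, "x": 0.006, "y": -0.0035, "z": -0.001, "turn": 0},
    {"jaw": 0.6, "x": 0, "y": 0, "z": 0, "turn": 0},
    {"jaw": 0.6, "x": 0, "y": 0, "z": 0, "turn": 0},
  ],
)

```text
clock: 4.75
position: [558.2, 225.8, 80.9]
eef_rot: [1.26, 1.18, -1.236]
ft_force: [-0.7, 0.3, 1.1]
gripper_width: 0.6
```

```bash
python3 -c "
from m import *
go([558,226,80])
w=eyes.grab_frame('wrist');crop(w,'w5.png',120,180,230,120,3.4)"
```

```text
t 4.75 pos [558.2 225.8  80.9] toolshift mm [ 0.9 -0.2 -0.2] yaw y -3.1 F [-0.7  0.3  1.1] w 0.6
```

View pics/w5.png

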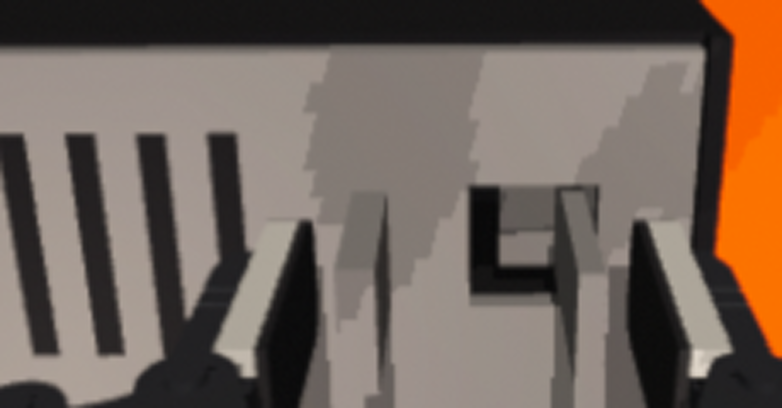

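Fingers straddle the lug and tab, with gaps of about 33 px at left and 31 px at right, so they are well centred. The tips are about 10 mm above the plate. Next I close to contact.

Request:
servo_tool(
  steps=[
    {"jaw": 0.5, "x": -0.001, "y": 0, "z": 0, "turn": 0},
    {"jaw": 0.48, "x": 0, "y": 0, "z": 0, "turn": 0},
    {"jaw": 0.48, "x": 0, "y": 0, "z": 0, "turn": 0},
  ],
  force=20,
)

```text
clock: 5.18
position: [558.3, 225.9, 82.4]
eef_rot: [1.261, 1.18, -1.236]
ft_force: [0.5, 0.9, 0.1]
gripper_width: 0.483
```

```bash
python3 -c "
from m import *
go([558,226,80])
w=eyes.grab_frame('wrist');crop(w,'w6.png',120,180,230,120,3.4)"
```

```text
t 5.17 pos [558.3 225.9  82.4] toolshift mm [ 2.4 -0.3 -0.1] yaw y -3.1 F [0.5 0.9 0.1] w 0.483
```

View pics/w6.png

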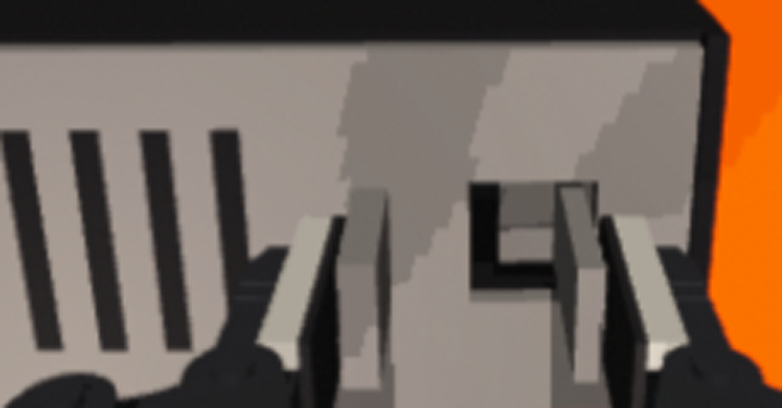

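Request:
servo_tool(
  steps=[
    {"jaw": 0.46, "x": 0, "y": 0, "z": 0, "turn": 0},
    {"jaw": 0.46, "x": 0, "y": 0, "z": 0, "turn": 0},
  ],
)

```text
clock: 5.48
position: [558.2, 225.9, 82.6]
eef_rot: [1.261, 1.181, -1.236]
ft_force: [-1.3, 0.7, -0.2]
gripper_width: 0.465
```

Request:
servo_tool(
  steps=[
    {"jaw": 0.445, "x": 0, "y": 0, "z": 0, "turn": 0},
    {"jaw": 0.445, "x": 0, "y": 0, "z": 0, "turn": 0},
  ],
)

```text
clock: 5.72
position: [557.8, 226.0, 82.7]
eef_rot: [1.26, 1.181, -1.237]
ft_force: [-1.8, -0.9, 2.1]
gripper_width: 0.446
```

Request:
servo_tool(
  steps=[
    {"jaw": 0.44, "x": 0, "y": -0.0004, "z": 0, "turn": 0},
    {"jaw": 0.44, "x": 0, "y": 0, "z": 0, "turn": 0},
  ],
)

```text
clock: 5.98
position: [557.6, 226.0, 82.8]
eef_rot: [1.26, 1.181, -1.236]
ft_force: [-3.0, -0.1, 1.7]
gripper_width: 0.441
```

Request:
servo_tool(
  steps=[
    {"jaw": 0.44, "x": -0.0015, "y": 0, "z": 0, "turn": 0},
  ],
)

```text
clock: 6.1
position: [557.6, 225.8, 83.9]
eef_rot: [1.26, 1.18, -1.236]
ft_force: [0.3, 0.7, -4.1]
gripper_width: 0.441
```

```bash
python3 -c "
from m import *
go([558,226,80])
w=eyes.grab_frame('wrist');crop(w,'w7.png',120,180,230,120,3.4)"
```

```text
t 6.1 pos [557.6 225.8  83.9] toolshift mm [ 3.9  0.3 -0.1] yaw y -3.09 F [ 0.3  0.7 -4.1] w 0.441
```

View pics/w7.png

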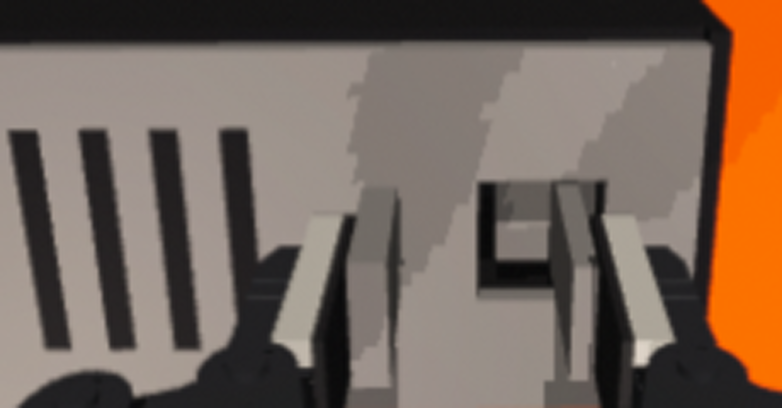

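Request:
servo_tool(
  steps=[
    {"jaw": 0.441, "x": 0.0013, "y": 0, "z": 0, "turn": 0},
    {"jaw": 0.429, "x": 0, "y": -0.0005, "z": 0, "turn": 0},
    {"jaw": 0.429, "x": 0, "y": 0, "z": 0, "turn": 0},
  ],
)

```text
clock: 6.52
position: [557.2, 225.8, 82.9]
eef_rot: [1.26, 1.18, -1.236]
ft_force: [-1.4, -0.2, 0.0]
gripper_width: 0.426
```

Request:
servo_tool(
  steps=[
    {"jaw": 0.429, "x": -0.0015, "y": 0, "z": 0, "turn": 0},
  ],
)

```text
clock: 6.65
position: [557.1, 225.8, 84.1]
eef_rot: [1.26, 1.18, -1.236]
ft_force: [1.6, 0.0, -7.8]
gripper_width: 0.432
```

Request:
servo_tool(
  steps=[
    {"jaw": 0.429, "x": 0.0013, "y": 0, "z": 0, "turn": 0},
    {"jaw": 0.417, "x": 0, "y": -0.0005, "z": 0, "turn": 0},
    {"jaw": 0.417, "x": 0, "y": 0, "z": 0, "turn": 0},
  ],
)

```text
clock: 7.02
position: [556.7, 225.8, 83.1]
eef_rot: [1.26, 1.18, -1.236]
ft_force: [-0.8, -0.8, 0.7]
gripper_width: 0.42
```

Request:
servo_tool(
  steps=[
    {"jaw": 0.417, "x": -0.0013, "y": 0, "z": 0, "turn": 0},
  ],
)

```text
clock: 7.15
position: [556.7, 225.8, 84.1]
eef_rot: [1.26, 1.18, -1.236]
ft_force: [0.8, -0.9, -4.2]
gripper_width: 0.416
```

Request:
servo_tool(
  steps=[
    {"jaw": 0.417, "x": 0.0013, "y": 0, "z": 0, "turn": 0},
    {"jaw": 0.405, "x": 0, "y": -0.0005, "z": 0, "turn": 0},
    {"jaw": 0.405, "x": 0, "y": 0, "z": 0, "turn": 0},
  ],
)

```text
clock: 7.52
position: [556.2, 225.9, 83.2]
eef_rot: [1.26, 1.18, -1.236]
ft_force: [-0.7, -0.5, 0.3]
gripper_width: 0.406
```

Request:
servo_tool(
  steps=[
    {"jaw": 0.405, "x": -0.0013, "y": 0, "z": 0, "turn": 0},
    {"jaw": 0.405, "x": 0, "y": 0, "z": 0, "turn": 0},
  ],
)

```text
clock: 7.78
position: [556.2, 225.8, 84.0]
eef_rot: [1.26, 1.18, -1.236]
ft_force: [-0.2, -0.2, -1.4]
gripper_width: 0.411
```

Request:
servo_tool(
  steps=[
    {"jaw": 0.405, "x": -0.0013, "y": 0, "z": 0, "turn": 0},
  ],
)

```text
clock: 7.9
position: [556.0, 225.7, 84.4]
eef_rot: [1.26, 1.18, -1.236]
ft_force: [3.7, 0.4, -9.6]
gripper_width: 0.405
```

```bash
python3 -c "
from m import *
go([558,226,80])
w=eyes.grab_frame('wrist');crop(w,'w8.png',120,180,230,120,3.4)"
```

```text
t 7.9 pos [556.  225.7  84.4] toolshift mm [ 4.4  1.9 -0.4] yaw y -3.09 F [ 3.7  0.4 -9.6] w 0.405
```

View pics/w8.png

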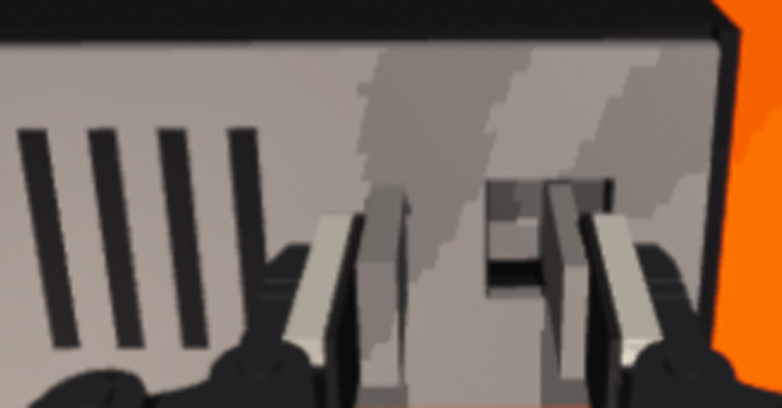

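Request:
servo_tool(
  steps=[
    {"jaw": 0.405, "x": 0.0015, "y": 0, "z": 0, "turn": 0},
    {"jaw": 0.393, "x": 0, "y": -0.0005, "z": 0, "turn": 0},
    {"jaw": 0.393, "x": 0, "y": 0, "z": 0, "turn": 0},
  ],
)

```text
clock: 8.32
position: [555.7, 225.8, 83.7]
eef_rot: [1.26, 1.18, -1.236]
ft_force: [0.5, -0.1, -1.5]
gripper_width: 0.398
```

Request:
servo_tool(
  steps=[
    {"jaw": 0.393, "x": -0.0018, "y": 0, "z": 0, "turn": 0},
  ],
)

```text
clock: 8.45
position: [555.4, 225.6, 84.5]
eef_rot: [1.26, 1.18, -1.236]
ft_force: [4.4, 1.1, -12.8]
gripper_width: 0.396
```

Request:
servo_tool(
  steps=[
    {"jaw": 0.393, "x": 0.0018, "y": 0, "z": 0, "turn": 0},
    {"jaw": 0.381, "x": 0.0006, "y": -0.0005, "z": 0, "turn": 0},
    {"jaw": 0.381, "x": 0, "y": 0, "z": 0, "turn": 0},
  ],
)

```text
clock: 8.82
position: [555.2, 225.8, 83.6]
eef_rot: [1.26, 1.18, -1.236]
ft_force: [-0.9, -0.2, -1.2]
gripper_width: 0.38
```

Request:
servo_tool(
  steps=[
    {"jaw": 0.381, "x": -0.0015, "y": 0, "z": 0, "turn": 0},
  ],
)

```text
clock: 8.95
position: [555.1, 225.7, 84.6]
eef_rot: [1.26, 1.18, -1.236]
ft_force: [2.2, 0.1, -9.1]
gripper_width: 0.382
```

Request:
servo_tool(
  steps=[
    {"jaw": 0.381, "x": 0.0018, "y": 0, "z": 0, "turn": 0},
    {"jaw": 0.37, "x": 0.0006, "y": -0.0005, "z": 0, "turn": 0},
    {"jaw": 0.37, "x": 0, "y": 0, "z": 0, "turn": 0},
  ],
)

```text
clock: 9.32
position: [554.8, 225.8, 83.6]
eef_rot: [1.26, 1.18, -1.236]
ft_force: [-1.8, -0.7, 0.6]
gripper_width: 0.375
```

Request:
servo_tool(
  steps=[
    {"jaw": 0.37, "x": -0.0013, "y": 0, "z": 0, "turn": 0},
  ],
)

```text
clock: 9.45
position: [554.8, 225.8, 84.5]
eef_rot: [1.26, 1.18, -1.236]
ft_force: [-0.2, 0.8, -3.4]
gripper_width: 0.375
```

Request:
servo_tool(
  steps=[
    {"jaw": 0.37, "x": -0.001, "y": 0, "z": 0, "turn": 0},
  ],
)

```text
clock: 9.57
position: [554.6, 225.8, 84.7]
eef_rot: [1.26, 1.18, -1.236]
ft_force: [1.2, 0.5, -5.2]
gripper_width: 0.369
```

Request:
servo_tool(
  steps=[
    {"jaw": 0.37, "x": 0.0018, "y": 0, "z": 0, "turn": 0},
    {"jaw": 0.358, "x": 0.0006, "y": -0.0005, "z": 0, "turn": 0},
    {"jaw": 0.358, "x": 0, "y": 0, "z": 0, "turn": 0},
  ],
)

```text
clock: 9.95
position: [554.3, 225.9, 83.7]
eef_rot: [1.259, 1.18, -1.236]
ft_force: [-1.2, -0.6, 0.0]
gripper_width: 0.363
```

Request:
servo_tool(
  steps=[
    {"jaw": 0.358, "x": -0.0015, "y": 0, "z": 0, "turn": 0},
  ],
)

```text
clock: 10.07
position: [554.3, 225.9, 84.9]
eef_rot: [1.26, 1.18, -1.236]
ft_force: [0.3, 0.1, -3.9]
gripper_width: 0.359
```

Request:
servo_tool(
  steps=[
    {"jaw": 0.358, "x": -0.001, "y": 0, "z": 0, "turn": 0},
  ],
)

```text
clock: 10.2
position: [554.2, 225.9, 85.3]
eef_rot: [1.26, 1.18, -1.236]
ft_force: [0.9, -0.1, -3.4]
gripper_width: 0.358
```

Request:
servo_tool(
  steps=[
    {"jaw": 0.358, "x": -0.001, "y": 0, "z": 0, "turn": 0},
  ],
)

```text
clock: 10.32
position: [554.1, 225.8, 85.9]
eef_rot: [1.26, 1.18, -1.236]
ft_force: [-0.1, 0.6, -3.8]
gripper_width: 0.362
```

```bash
python3 -c "
from m import *
go([558,226,80])
w=eyes.grab_frame('wrist');crop(w,'w9.png',120,180,230,120,3.4)"
```

```text
t 10.32 pos [554.1 225.8  85.9] toolshift mm [ 5.9  3.8 -0.3] yaw y -3.08 F [-0.1  0.6 -3.8] w 0.362
```

View pics/w9.png

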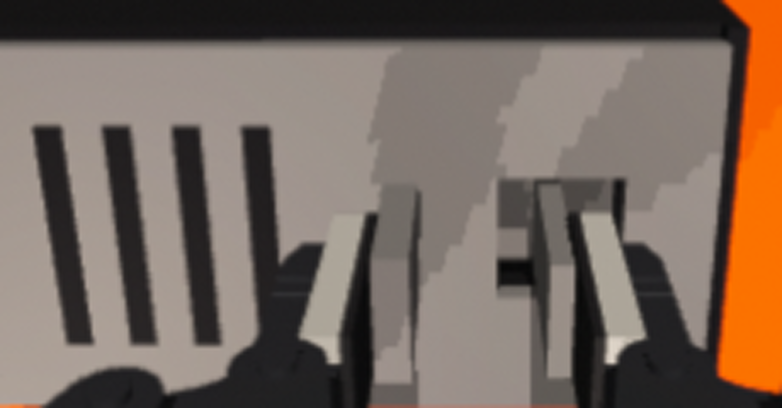

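Request:
servo_tool(
  steps=[
    {"jaw": 0.358, "x": -0.0015, "y": 0, "z": 0, "turn": 0},
  ],
)

```text
clock: 10.5
position: [553.9, 225.8, 87.1]
eef_rot: [1.259, 1.18, -1.237]
ft_force: [-0.9, -0.1, -5.0]
gripper_width: 0.359
```

Request:
servo_tool(
  steps=[
    {"jaw": 0.358, "x": -0.0015, "y": 0, "z": 0, "turn": 0},
  ],
)

```text
clock: 10.62
position: [553.5, 225.7, 88.2]
eef_rot: [1.259, 1.181, -1.237]
ft_force: [-1.1, 0.5, -4.9]
gripper_width: 0.358
```

```bash
python3 -c "
from m import *
go([558,226,80])
w=eyes.grab_frame('wrist');crop(w,'w10.png',120,160,230,140,3.4)"
```

```text
t 10.62 pos [553.5 225.7  88.2] toolshift mm [ 8.2  4.3 -0.5] yaw y -3.07 F [-1.1  0.5 -4.9] w 0.358
```

View pics/w10.png

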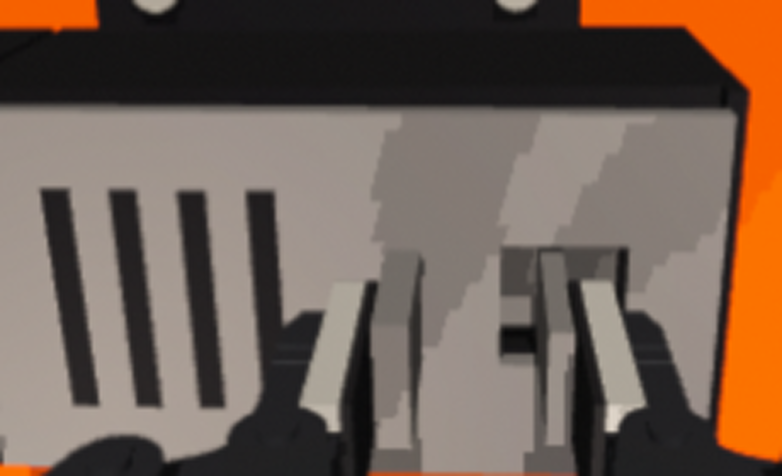

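The cover's tab end has risen: a dark gap shows between the plate edge and the box rim at about (730,100). It is free at jaw 0.358, about 9.5 mm of press. I'll keep lifting gently.

Request:
servo_tool(
  steps=[
    {"jaw": 0.358, "x": -0.0018, "y": -0.0003, "z": 0, "turn": 0},
    {"jaw": 0.358, "x": -0.0018, "y": -0.0003, "z": 0, "turn": 0},
  ],
)

```text
clock: 10.92
position: [552.7, 225.6, 91.7]
eef_rot: [1.259, 1.181, -1.238]
ft_force: [0.3, 0.1, -5.5]
gripper_width: 0.359
```

Request:
servo_tool(
  steps=[
    {"jaw": 0.358, "x": -0.0018, "y": -0.0003, "z": 0, "turn": 0},
    {"jaw": 0.358, "x": -0.0018, "y": -0.0003, "z": 0, "turn": 0},
  ],
)

```text
clock: 11.18
position: [551.7, 225.6, 95.4]
eef_rot: [1.258, 1.181, -1.238]
ft_force: [-0.7, 0.4, -4.9]
gripper_width: 0.362
```

```bash
python3 -c "
from m import *
w=eyes.grab_frame('wrist');crop(w,'w11.png',90,160,260,150,3)
s=eyes.grab_frame('side');crop(s,'s11.png',160,110,110,90,7)"
```

```text
(no output)
```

View pics/w11.png

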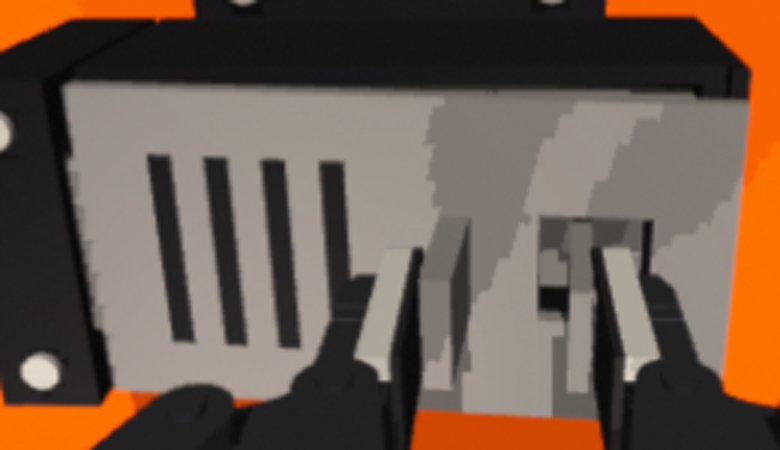

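View pics/s11.png

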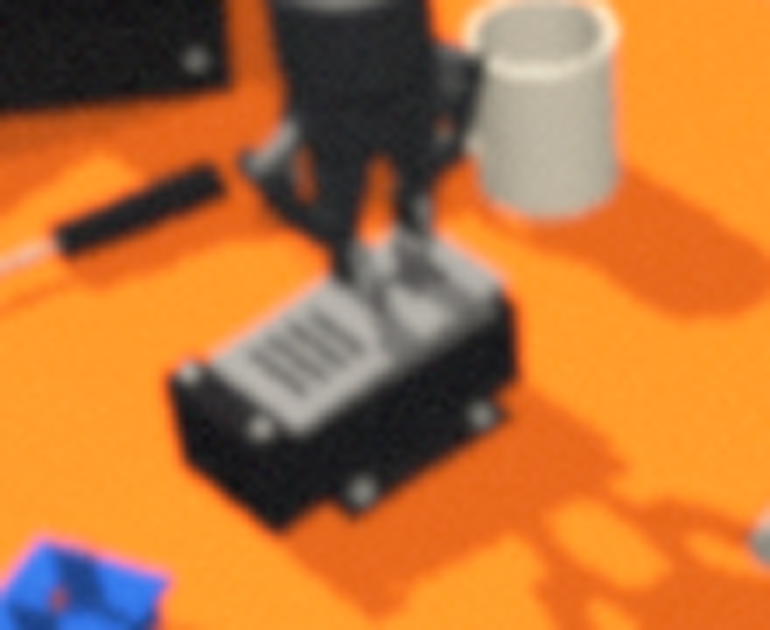

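The cover is tilting properly (about 0.12 rad), with the tongue still in the keeper. I'll continue.

Request:
servo_tool(
  steps=[
    {"jaw": 0.358, "x": -0.0018, "y": -0.0004, "z": 0, "turn": 0},
    {"jaw": 0.358, "x": -0.0018, "y": -0.0004, "z": 0, "turn": 0},
  ],
)

```text
clock: 11.52
position: [550.6, 225.6, 99.0]
eef_rot: [1.258, 1.182, -1.239]
ft_force: [-0.8, 1.5, -5.7]
gripper_width: 0.362
```

Request:
servo_tool(
  steps=[
    {"jaw": 0.358, "x": -0.0018, "y": -0.0004, "z": 0, "turn": 0},
    {"jaw": 0.358, "x": -0.0018, "y": -0.0004, "z": 0, "turn": 0},
  ],
)

```text
clock: 11.78
position: [549.4, 225.6, 102.6]
eef_rot: [1.257, 1.182, -1.239]
ft_force: [-0.8, 0.1, -5.0]
gripper_width: 0.36
```

Request:
servo_tool(
  steps=[
    {"jaw": 0.358, "x": -0.0016, "y": -0.0003, "z": 0, "turn": 0},
    {"jaw": 0.358, "x": -0.0016, "y": -0.0003, "z": 0, "turn": 0},
  ],
)

```text
clock: 12.02
position: [548.2, 225.6, 105.7]
eef_rot: [1.257, 1.183, -1.24]
ft_force: [-2.2, 0.1, -6.0]
gripper_width: 0.359
```

```bash
python3 -c "
from m import *
go([558,226,80])
w=eyes.grab_frame('wrist');crop(w,'w12.png',90,150,260,160,3)
s=eyes.grab_frame('scene');crop(s,'s12.png',260,180,100,80,7)"
```

```text
t 12.03 pos [548.2 225.6 105.7] toolshift mm [25.8  9.6 -0.8] yaw y -3.07 F [-2.2  0.1 -6. ] w 0.359
```

View pics/w12.png

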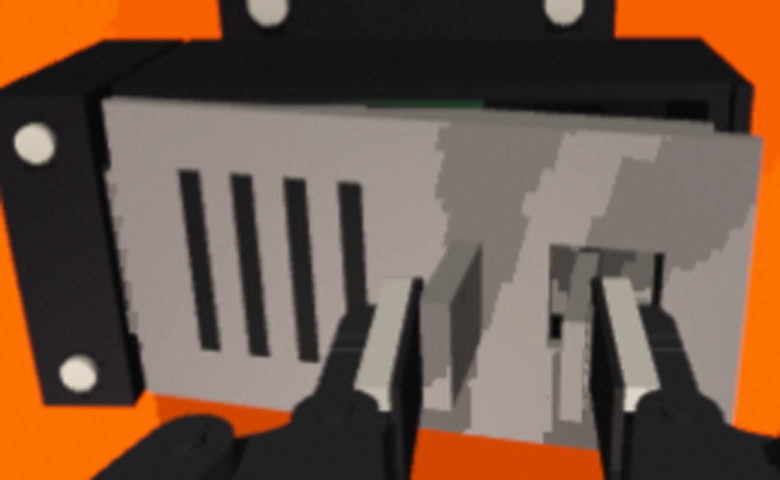

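View pics/s12.png

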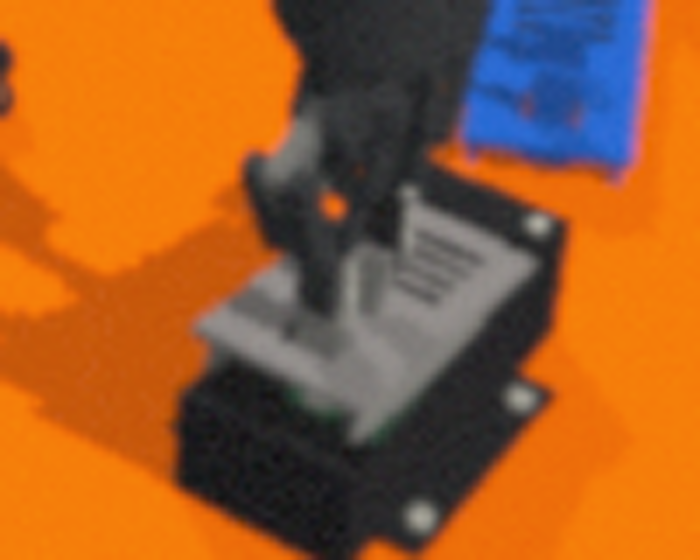

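```bash
python3 -c "
from m import *
w=eyes.grab_frame('wrist')
c=lambda p:np.array(p)/3.+[90,150]-.33
yaw=np.radians(-3.0);ex=np.array([np.cos(yaw),np.sin(yaw),0]);ey=np.array([-ex[1],ex[0],0])
O=np.array([522,228,0])
for uv,y in (((763,138),36),((103,98),36),((715,128),31.),((742,433),-36)):
  o,d=ray(w,c([uv]));d=d[0];t=((O+y*ey-o)@ey)/(d@ey);P=o+t*d;print(uv,'box x',((P-O)@ex).round(1),'z',P[2].round(1))
"
```

```text
(763, 138) box x 72.9 z 87.7
(103, 98) box x -54.9 z 59.9
(715, 128) box x 70.1 z 65.9
(742, 433) box x 79.3 z 74.3
```

Request:
servo_tool(
  steps=[
    {"jaw": 0.358, "x": -0.0015, "y": -0.0003, "z": 0, "turn": 0},
    {"jaw": 0.358, "x": -0.0012, "y": -0.0003, "z": 0, "turn": 0},
  ],
)

```text
clock: 12.42
position: [547.4, 225.5, 108.2]
eef_rot: [1.256, 1.183, -1.241]
ft_force: [-2.0, 0.5, -5.9]
gripper_width: 0.362
```

Request:
servo_tool(
  steps=[
    {"jaw": 0.358, "x": -0.0006, "y": 0.0025, "z": 0, "turn": 0},
    {"jaw": 0.358, "x": -0.0006, "y": 0.0025, "z": 0, "turn": 0},
  ],
)

```text
clock: 12.68
position: [552.5, 225.2, 109.6]
eef_rot: [1.256, 1.183, -1.241]
ft_force: [-1.4, -0.2, -5.5]
gripper_width: 0.363
```

Request:
servo_tool(
  steps=[
    {"jaw": 0.358, "x": -0.0006, "y": 0.0025, "z": 0, "turn": 0},
    {"jaw": 0.358, "x": -0.0006, "y": 0.0025, "z": 0, "turn": 0},
  ],
)

```text
clock: 12.92
position: [559.8, 225.2, 112.9]
eef_rot: [1.259, 1.181, -1.237]
ft_force: [0.1, 0.4, -0.9]
gripper_width: 0.361
```

```bash
python3 -c "
from m import *
go([558,226,80])
w=eyes.grab_frame('wrist');crop(w,'w13.png',90,150,260,160,3)"
```

```text
t 12.93 pos [559.8 225.2 112.9] toolshift mm [32.9 -2.2 -0.5] yaw y -3.07 F [ 0.1  0.4 -0.9] w 0.361
```

View pics/w13.png

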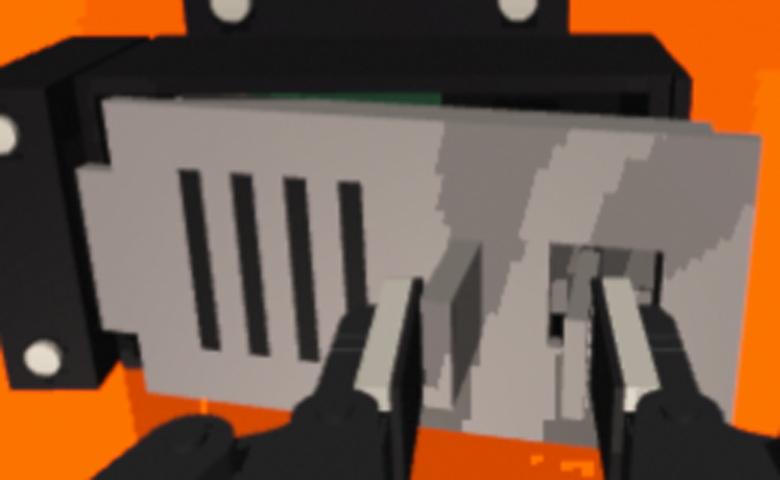

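The tongue is out: its left edge, at about (80,170)–(105,330), is now clear of the keeper roof. The force has dropped to about the cover's weight. I'll draw a little further and then raise.

Request:
servo_tool(
  steps=[
    {"jaw": 0.358, "x": -0.001, "y": 0.003, "z": 0, "turn": 0},
    {"jaw": 0.358, "x": -0.001, "y": 0.002, "z": 0, "turn": 0},
    {"jaw": 0.358, "x": -0.005, "y": 0, "z": 0, "turn": 0},
  ],
)

```text
clock: 13.35
position: [566.5, 225.0, 121.8]
eef_rot: [1.261, 1.179, -1.235]
ft_force: [-0.1, -0.2, -1.5]
gripper_width: 0.362
```

Request:
servo_tool(
  steps=[
    {"jaw": 0.358, "x": -0.01, "y": 0, "z": 0, "turn": 0},
    {"jaw": 0.358, "x": -0.015, "y": 0, "z": 0, "turn": 0},
    {"jaw": 0.358, "x": -0.02, "y": 0, "z": 0, "turn": 0},
    {"jaw": 0.358, "x": -0.02, "y": 0, "z": 0, "turn": 0},
    {"jaw": 0.358, "x": -0.015, "y": 0, "z": 0, "turn": 0},
    {"jaw": 0.358, "x": -0.008, "y": 0, "z": 0, "turn": 0},
    {"jaw": 0.358, "x": 0, "y": 0, "z": 0, "turn": 0},
  ],
)

```text
clock: 14.22
position: [566.2, 224.7, 219.6]
eef_rot: [1.264, 1.177, -1.23]
ft_force: [-0.1, 0.0, -1.1]
gripper_width: 0.359
```

```bash
python3 -c "
from m import *
go([525,-175,200])
w=eyes.grab_frame('wrist');cv2.imwrite('pics/w14.png',w['img'][:,:,::-1])"
```

```text
t 14.22 pos [566.2 224.7 219.6] toolshift mm [ 15.2 -20.  401.5] yaw y -3.08 F [-0.1  0.  -1.1] w 0.359
```

View pics/w14.png

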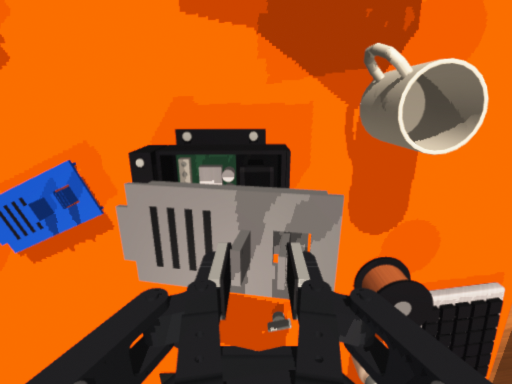

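Request:
servo_tool(
  steps=[
    {"jaw": 0.358, "x": 0, "y": -0.003, "z": 0.015, "turn": 0},
    {"jaw": 0.358, "x": 0, "y": -0.003, "z": 0.025, "turn": 0},
    {"jaw": 0.358, "x": 0, "y": -0.003, "z": 0.035, "turn": -1},
    {"jaw": 0.358, "x": 0, "y": -0.003, "z": 0.04, "turn": -1},
    {"jaw": 0.358, "x": 0, "y": -0.003, "z": 0.04, "turn": -1},
    {"jaw": 0.358, "x": 0, "y": -0.003, "z": 0.04, "turn": 0},
    {"jaw": 0.358, "x": 0, "y": -0.003, "z": 0.035, "turn": 0},
    {"jaw": 0.358, "x": 0, "y": -0.003, "z": 0.025, "turn": 0},
    {"jaw": 0.358, "x": 0, "y": -0.003, "z": 0.015, "turn": 0},
    {"jaw": 0.358, "x": 0, "y": 0, "z": 0.005, "turn": 0},
  ],
)

```text
clock: 15.52
position: [523.2, -63.8, 205.9]
eef_rot: [1.214, 1.213, -1.207]
ft_force: [-0.5, -0.4, -1.6]
gripper_width: 0.363
```

```bash
python3 -c "
from m import *
go([515,-174,200])
w=eyes.grab_frame('wrist');cv2.imwrite('pics/w15.png',w['img'][:,:,::-1])"
```

```text
t 15.53 pos [523.2 -63.8 205.9] toolshift mm [  5.2  -8.1 110.2] yaw y -0.05 F [-0.5 -0.4 -1.6] w 0.363
```

View pics/w15.png

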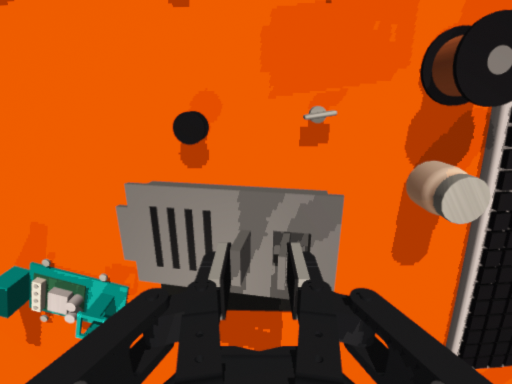

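```bash
python3 -c "
from m import *
for n,box in (('scene',(155,150,255,215)),('side',(245,195,345,280))):
    F=eyes.grab_frame(n);x0,y0,x1,y1=box
    im=cv2.resize(F['img'][y0:y1,x0:x1],None,fx=4,fy=4,interpolation=cv2.INTER_CUBIC)
    cv2.imwrite(f'pics/mat_{n}.png',im[:,:,::-1])
    m=(im[:,:,0]<120).astype(np.uint8);c=max(cv2.findContours(m,0,2)[0],key=cv2.contourArea)
    q=cv2.approxPolyDP(c,12,True).reshape(-1,2);q=(q+.5)/4-.5+[x0,y0]
    print(n,q.round(1).tolist());P=plane(F,q,4);print(P.round(1))
"
```

```text
scene [[241.9, 174.6], [206.4, 156.6], [166.1, 188.6], [203.9, 207.1]]
[[ 398.1  -95.2    4. ]
 [ 382.5 -254.7    4. ]
 [ 586.9 -250.8    4. ]
 [ 588.9  -97.8    4. ]]
side [[296.1, 205.4], [254.4, 240.9], [294.1, 272.4], [334.9, 231.9]]
[[ 583.9 -106.3    4. ]
 [ 396.  -100.8    4. ]
 [ 390.9 -250.4    4. ]
 [ 577.  -255.7    4. ]]
```

View pics/mat_scene.png

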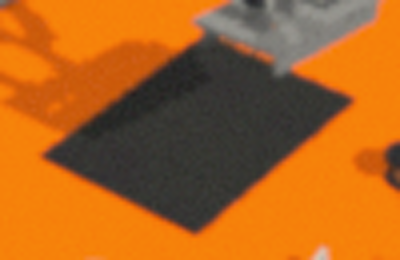

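View pics/mat_side.png

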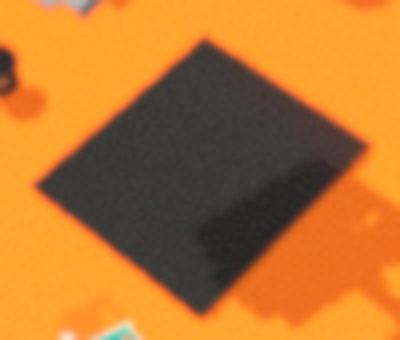

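Request:
servo_tool(
  steps=[
    {"jaw": 0.358, "x": 0, "y": -0.003, "z": 0.015, "turn": 0},
    {"jaw": 0.358, "x": 0, "y": -0.002, "z": 0.025, "turn": 0},
    {"jaw": 0.358, "x": 0, "y": -0.001, "z": 0.025, "turn": 0},
    {"jaw": 0.358, "x": 0, "y": 0, "z": 0.015, "turn": 0},
    {"jaw": 0.358, "x": 0, "y": 0, "z": 0.005, "turn": 0},
    {"jaw": 0.358, "x": 0, "y": 0, "z": 0, "turn": 0},
  ],
)

```text
clock: 16.42
position: [518.3, -149.2, 205.9]
eef_rot: [1.21, 1.216, -1.201]
ft_force: [0.1, 0.2, -0.0]
gripper_width: 0.362
```

```bash
python3 -c "
from m import *
go([516,-175,120])
w=eyes.grab_frame('wrist');cv2.imwrite('pics/w16.png',w['img'][:,:,::-1])"
```

```text
t 16.43 pos [ 518.3 -149.2  205.9] toolshift mm [85.7 -2.5 26.3] yaw y 0.36 F [ 0.1  0.2 -0. ] w 0.362
```

View pics/w16.png

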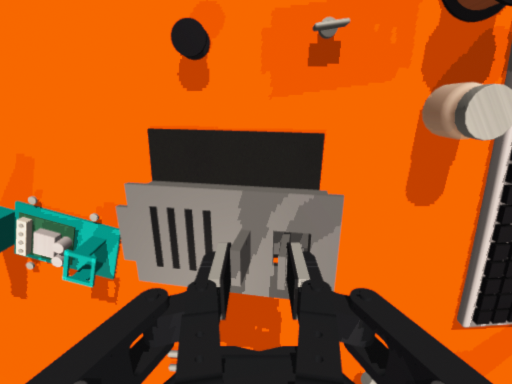

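```bash
python3 -c "
from m import *
w=eyes.grab_frame('wrist');print(plane(w,[(149,129.5),(324,133)],4).round(1))"
```

```text
[[396.9 -95.    4. ]
 [593.1 -97.7   4. ]]
```

Request:
servo_tool(
  steps=[
    {"jaw": 0.358, "x": 0.01, "y": -0.001, "z": 0.015, "turn": 0},
    {"jaw": 0.358, "x": 0.02, "y": 0, "z": 0.008, "turn": 0},
    {"jaw": 0.358, "x": 0.02, "y": 0, "z": 0, "turn": 0},
    {"jaw": 0.358, "x": 0.01, "y": 0, "z": 0, "turn": 0},
    {"jaw": 0.358, "x": 0, "y": 0, "z": 0, "turn": 0},
  ],
)

```text
clock: 17.15
position: [516.1, -172.4, 139.4]
eef_rot: [1.208, 1.221, -1.202]
ft_force: [-0.2, 0.2, -0.7]
gripper_width: 0.356
```

```bash
python3 -c "
from m import *
go([516,-175,120])
s=eyes.grab_frame('side');crop(s,'s17.png',220,150,140,130,5)
w=eyes.grab_frame('wrist');cv2.imwrite('pics/w17.png',w['img'][:,:,::-1])"
```

```text
t 17.15 pos [ 516.1 -172.4  139.4] toolshift mm [19.3 -0.1  2.7] yaw y 0.46 F [-0.2  0.2 -0.7] w 0.356
```

View pics/s17.png

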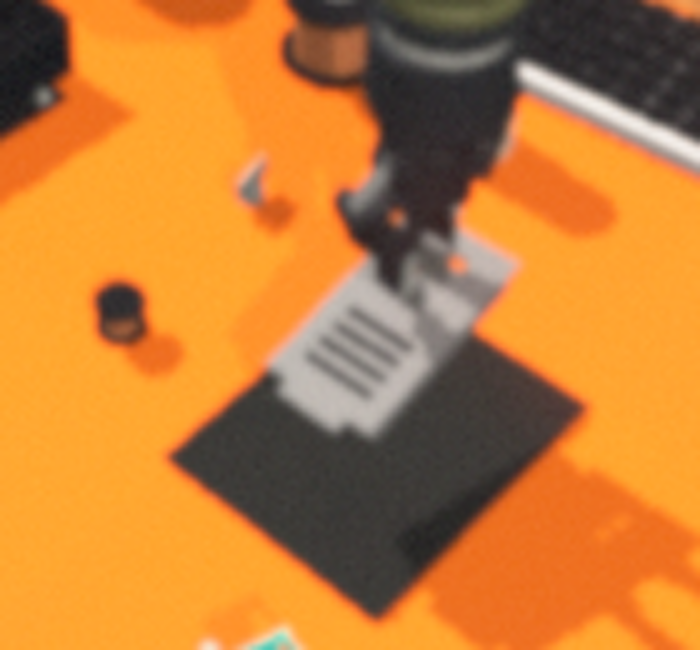

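View pics/w17.png

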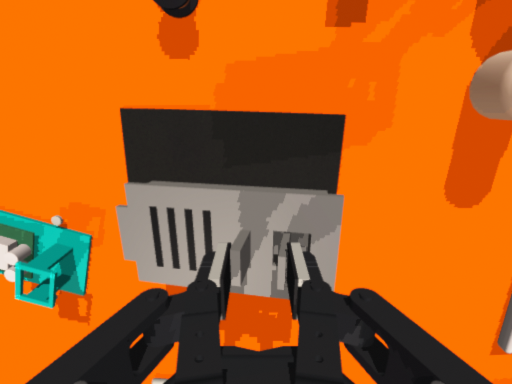

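Request:
servo_tool(
  steps=[
    {"jaw": 0.358, "x": 0.01, "y": 0.001, "z": 0.002, "turn": 0.4},
    {"jaw": 0.358, "x": 0.02, "y": 0, "z": 0, "turn": 0},
    {"jaw": 0.358, "x": 0.015, "y": 0, "z": 0, "turn": 0},
    {"jaw": 0.358, "x": 0.005, "y": 0, "z": 0, "turn": 0},
    {"jaw": 0.358, "x": 0, "y": 0, "z": 0, "turn": 0},
  ],
)

```text
clock: 17.88
position: [520.1, -175.3, 91.2]
eef_rot: [1.214, 1.209, -1.203]
ft_force: [-0.1, 0.9, -0.8]
gripper_width: 0.36
```

```bash
python3 -c "
from m import *
go([518,-175,73])
s=eyes.grab_frame('side');crop(s,'s18.png',220,150,140,130,5)"
```

```text
t 17.88 pos [ 520.1 -175.3   91.2] toolshift mm [18.2 -2.2 -0.2] yaw y 0.05 F [-0.1  0.9 -0.8] w 0.36
```

View pics/s18.png

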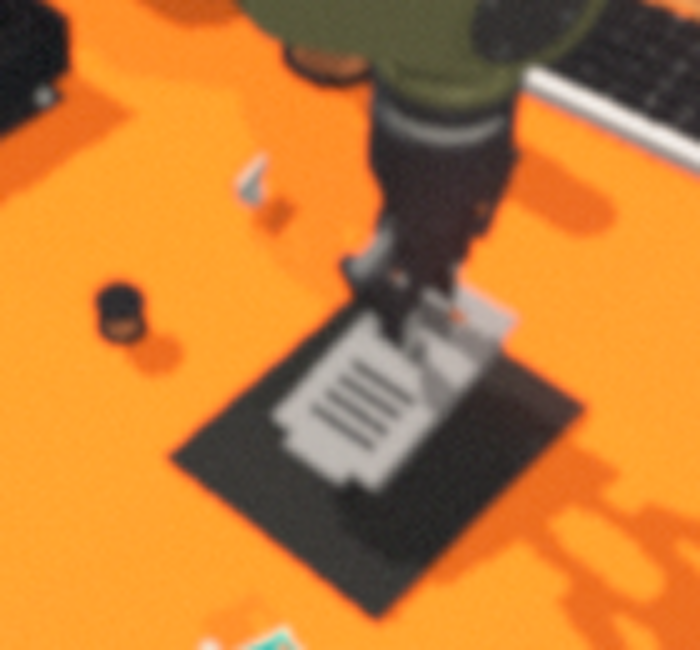

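Request:
servo_tool(
  steps=[
    {"jaw": 0.358, "x": 0.005, "y": -0.003, "z": 0, "turn": 0},
    {"jaw": 0.358, "x": 0.004, "y": 0, "z": 0, "turn": 0},
    {"jaw": 0.358, "x": 0.003, "y": 0, "z": 0, "turn": 0},
  ],
)

```text
clock: 18.3
position: [518.2, -175.8, 80.4]
eef_rot: [1.214, 1.206, -1.201]
ft_force: [-0.3, 0.1, -1.3]
gripper_width: 0.358
```

Request:
servo_tool(
  steps=[
    {"jaw": 0.358, "x": 0.002, "y": 0, "z": 0, "turn": 0},
    {"jaw": 0.358, "x": 0.002, "y": 0, "z": 0, "turn": 0},
  ],
)

```text
clock: 18.55
position: [518.2, -175.8, 76.1]
eef_rot: [1.214, 1.206, -1.201]
ft_force: [0.2, 1.4, -0.7]
gripper_width: 0.361
```

Request:
servo_tool(
  steps=[
    {"jaw": 0.358, "x": 0.002, "y": 0, "z": 0, "turn": 0},
    {"jaw": 0.358, "x": 0.002, "y": 0.0003, "z": 0, "turn": 0},
  ],
)

```text
clock: 18.8
position: [519.3, -176.0, 72.7]
eef_rot: [1.215, 1.204, -1.2]
ft_force: [0.9, 0.7, 3.1]
gripper_width: 0.362
```

Request:
servo_tool(
  steps=[
    {"jaw": 0.358, "x": 0.002, "y": 0.0003, "z": 0, "turn": 0},
    {"jaw": 0.358, "x": 0.002, "y": 0.0003, "z": 0, "turn": 0},
  ],
)

```text
clock: 19.05
position: [521.3, -176.3, 69.8]
eef_rot: [1.216, 1.202, -1.199]
ft_force: [1.5, 0.3, 2.6]
gripper_width: 0.364
```

Request:
servo_tool(
  steps=[
    {"jaw": 0.358, "x": -0.004, "y": 0, "z": 0, "turn": 0},
    {"jaw": 0.358, "x": -0.003, "y": -0.004, "z": -0.0005, "turn": 0},
    {"jaw": 0.358, "x": 0, "y": -0.005, "z": 0, "turn": 0},
    {"jaw": 0.358, "x": 0, "y": -0.002, "z": 0, "turn": 0},
    {"jaw": 0.358, "x": 0, "y": 0, "z": 0, "turn": 0},
  ],
)

```text
clock: 19.68
position: [507.3, -175.3, 75.2]
eef_rot: [1.214, 1.206, -1.201]
ft_force: [-0.3, -0.5, -1.0]
gripper_width: 0.359
```

```bash
python3 -c "
from m import *
go([510,-175,73])
w=eyes.grab_frame('wrist');cv2.imwrite('pics/w19.png',w['img'][:,:,::-1])"
```

```text
t 19.68 pos [ 507.3 -175.3   75.2] toolshift mm [ 2.2  2.7 -0.3] yaw y 0.05 F [-0.3 -0.5 -1. ] w 0.359
```

View pics/w19.png

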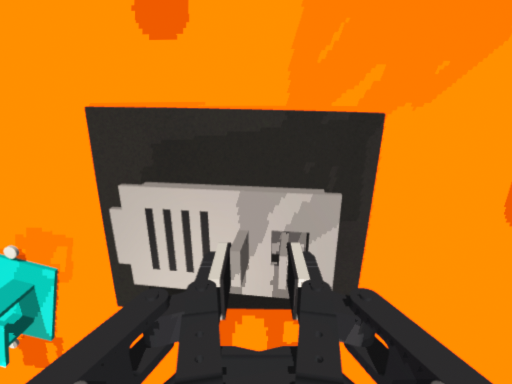

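Request:
servo_tool(
  steps=[
    {"jaw": 0.358, "x": 0.002, "y": 0, "z": 0, "turn": 0},
    {"jaw": 0.358, "x": 0.002, "y": 0.0005, "z": 0, "turn": 0},
    {"jaw": 0.358, "x": 0.002, "y": 0.0008, "z": 0, "turn": 0},
  ],
)

```text
clock: 20.1
position: [509.2, -175.4, 69.1]
eef_rot: [1.214, 1.205, -1.201]
ft_force: [0.8, 1.3, 2.4]
gripper_width: 0.361
```

Request:
servo_tool(
  steps=[
    {"jaw": 0.358, "x": 0.002, "y": 0.001, "z": 0, "turn": 0},
    {"jaw": 0.358, "x": 0.002, "y": 0.0008, "z": 0, "turn": 0},
  ],
)

```text
clock: 20.35
position: [511.8, -175.5, 65.7]
eef_rot: [1.214, 1.204, -1.201]
ft_force: [-0.4, 0.2, 2.6]
gripper_width: 0.36
```

Request:
servo_tool(
  steps=[
    {"jaw": 0.358, "x": 0.002, "y": 0.0008, "z": 0, "turn": 0},
    {"jaw": 0.358, "x": 0.002, "y": 0.0008, "z": 0, "turn": 0},
  ],
)

```text
clock: 20.6
position: [513.8, -175.5, 61.7]
eef_rot: [1.215, 1.204, -1.2]
ft_force: [-0.2, -0.2, 2.0]
gripper_width: 0.363
```

Request:
servo_tool(
  steps=[
    {"jaw": 0.358, "x": 0.0018, "y": 0.0008, "z": 0, "turn": 0},
    {"jaw": 0.358, "x": 0.0015, "y": 0.0005, "z": 0, "turn": 0},
  ],
)

```text
clock: 20.85
position: [515.4, -175.4, 58.2]
eef_rot: [1.215, 1.204, -1.2]
ft_force: [0.5, 0.3, 2.0]
gripper_width: 0.362
```

```bash
python3 -c "
from m import *
go([518,-175,56])
s=eyes.grab_frame('side');crop(s,'s20.png',220,150,140,130,5)
w=eyes.grab_frame('wrist');cv2.imwrite('pics/w20.png',w['img'][:,:,::-1])"
```

```text
t 20.85 pos [ 515.4 -175.4   58.2] toolshift mm [ 2.2  2.6 -0.4] yaw y 0.05 F [0.5 0.3 2. ] w 0.362
```

View pics/w20.png

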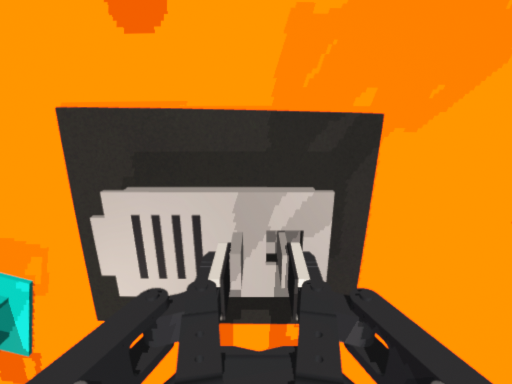

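View pics/s20.png

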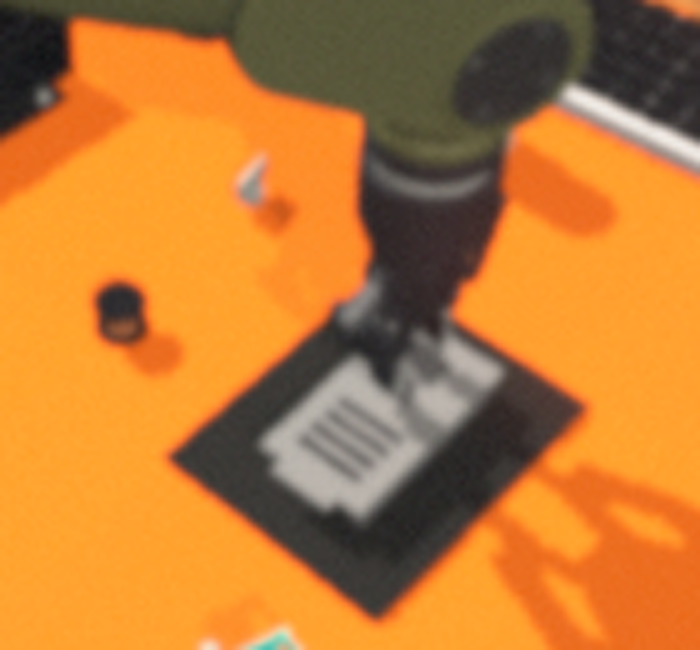

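Request:
servo_tool(
  steps=[
    {"jaw": 0.358, "x": 0.0012, "y": 0.0005, "z": 0, "turn": 0},
  ],
)

```text
clock: 21.08
position: [515.6, -175.5, 57.7]
eef_rot: [1.214, 1.205, -1.201]
ft_force: [-6.1, 2.6, 13.0]
gripper_width: 0.36
```

Request:
servo_tool(
  steps=[
    {"jaw": 0.358, "x": 0.0012, "y": 0.0003, "z": 0, "turn": 0},
  ],
)

```text
clock: 21.2
position: [515.6, -175.5, 57.7]
eef_rot: [1.214, 1.207, -1.202]
ft_force: [-5.1, 2.4, 13.0]
gripper_width: 0.362
```

Request:
servo_tool(
  steps=[
    {"jaw": 0.358, "x": 0.001, "y": 0, "z": 0, "turn": 0},
  ],
)

```text
clock: 21.32
position: [515.6, -175.5, 57.7]
eef_rot: [1.213, 1.208, -1.203]
ft_force: [-3.0, 1.8, 8.0]
gripper_width: 0.36
```

Request:
servo_tool(
  steps=[
    {"jaw": 0.36, "x": -0.0008, "y": 0, "z": 0, "turn": 0},
    {"jaw": 0.4, "x": 0, "y": 0.002, "z": 0, "turn": 0},
    {"jaw": 0.44, "x": 0, "y": 0.002, "z": 0, "turn": 0},
    {"jaw": 0.48, "x": 0, "y": 0.001, "z": 0, "turn": 0},
    {"jaw": 0.55, "x": 0, "y": 0, "z": 0, "turn": 0},
    {"jaw": 0.6, "x": 0, "y": 0, "z": 0, "turn": 0},
  ],
)

```text
clock: 22.08
position: [520.2, -175.4, 57.2]
eef_rot: [1.213, 1.209, -1.203]
ft_force: [-1.0, 0.6, -0.8]
gripper_width: 0.6
```

```bash
python3 -c "
from m import *
go([518,-175,56])
w=eyes.grab_frame('wrist');cv2.imwrite('pics/w21.png',w['img'][:,:,::-1])"
```

```text
t 22.07 pos [ 520.2 -175.4   57.2] toolshift mm [ 1.2 -2.2 -0.4] yaw y 0.08 F [-1.   0.6 -0.8] w 0.6
```

View pics/w21.png

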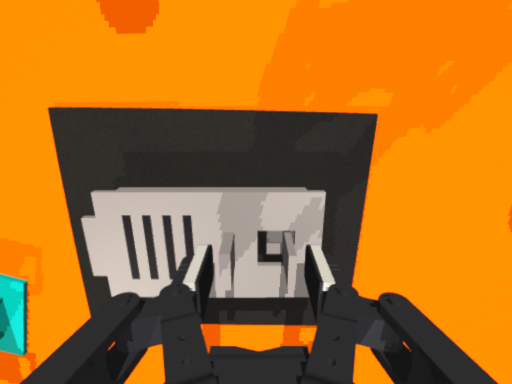

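Both fingers are clear of the lug (228,265) and tab (290,265), and the cover lies flat. I'll retreat straight up and check the placement.

Request:
servo_tool(
  steps=[
    {"jaw": 0.62, "x": -0.01, "y": -0.001, "z": 0, "turn": 0},
    {"jaw": 0.62, "x": -0.02, "y": 0, "z": 0, "turn": 0},
    {"jaw": 0.7, "x": -0.03, "y": 0, "z": 0, "turn": 0},
    {"jaw": 0.7, "x": -0.04, "y": 0, "z": 0, "turn": 0},
    {"jaw": 0.7, "x": -0.04, "y": 0, "z": 0.03, "turn": 0},
    {"jaw": 0.7, "x": -0.03, "y": 0, "z": 0.03, "turn": 0},
    {"jaw": 0.7, "x": -0.01, "y": 0, "z": 0.03, "turn": 0},
    {"jaw": 0.7, "x": 0, "y": 0, "z": 0, "turn": 0},
  ],
)

```text
clock: 23.12
position: [518.2, -268.2, 248.9]
eef_rot: [1.211, 1.203, -1.201]
ft_force: [-0.2, 0.2, 0.1]
gripper_width: 0.698
```

```bash
python3 -c "
from m import *
go([518,-175,56])
w=eyes.grab_frame('wrist');cv2.imwrite('pics/w22.png',w['img'][:,:,::-1])
s=eyes.grab_frame('side');cv2.imwrite('pics/s22.png',s['img'][:,:,::-1])
s=eyes.grab_frame('scene');cv2.imwrite('pics/c22.png',s['img'][:,:,::-1])"
```

```text
t 23.12 pos [ 518.2 -268.2  248.9] toolshift mm [192.8  -1.7 -93.3] yaw y 0.16 F [-0.2  0.2  0.1] w 0.698
```

View pics/w22.png

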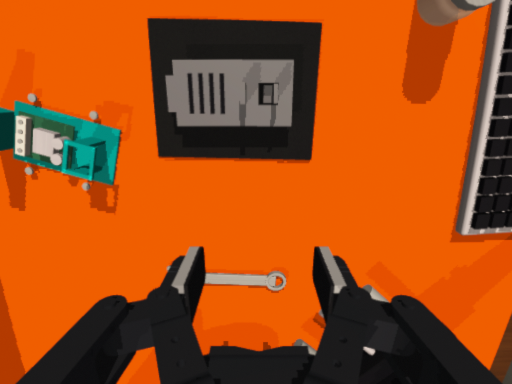

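View pics/s22.png

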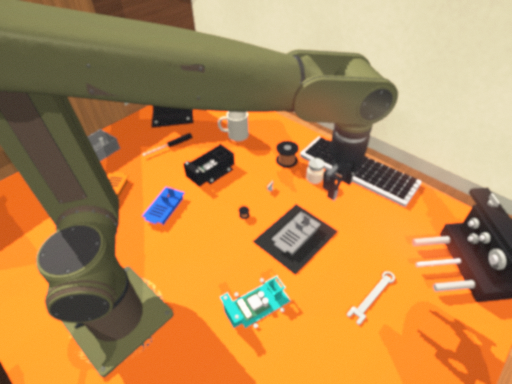

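View pics/c22.png

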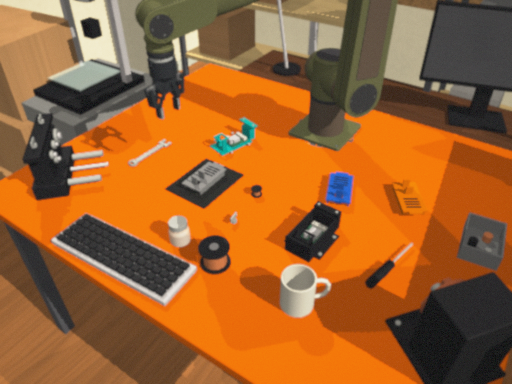

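```bash
python3 -c "
from m import *
w=eyes.grab_frame('wrist')
M=plane(w,[(149,19),(322,22.5),(311,160),(159,157.5)],4);print(M.round(1),M.mean(0).round(1))
C=plane(w,[(171,59.5),(294,60.5),(291,126),(177,126)],26);print(C.round(1),C.mean(0).round(1), np.linalg.norm(C[0]-C[1]),np.linalg.norm(C[1]-C[2]))"
```

```text
[[ 395.8  -93.1    4. ]
 [ 591.7  -95.8    4. ]
 [ 588.7 -254.2    4. ]
 [ 391.8 -251.7    4. ]] [ 492.  -173.7    4. ]
[[ 423.5 -138.3   26. ]
 [ 558.9 -138.8   26. ]
 [ 558.4 -209.5   26. ]
 [ 424.5 -210.    26. ]] [ 491.3 -174.2   26. ] 135.42244973998496 70.69304982799689
```

```bash
python3 -c "
from plant import job_done
print(job_done())"
```

```text
the job is handed in; nothing more can be done
None
```

The cover is off the drive box and lies flat, right way up, in the middle of the mat. I handed the job in at about 23 s, with the gripper open and about 250 mm up.

- **Release:** I pressed the tab in about 1 mm steps with gentle test lifts. The catch let go at about 9.5 mm of press. At smaller presses it held; the firmest test lift reached 12.8 N, above the suggested 5 N but below the 20 N limit.
- **Removal:** The arm cannot tilt the tool, so the cover swung about its tongue between the fingers as I lifted, to about 0.2 rad and then slightly more. I then drew it about 12 mm along +x. The force dropped to about the cover's weight once the tongue was out.
- **Placing:** I lowered the cover onto its low end and let it swing flat. It took about 13 N as it settled.

**Last checks:**
- **Centring:** The plate's middle measures (491, -174) and the mat's (492, -174), about 1 mm apart. The cover's own origin is about 6.5 mm off in x, because the plate is not symmetric about it.
- **Flatness:** Measured at the height it should have when flat, the plate came out 135.4 x 70.7 mm against the true 135 x 72, so it lies flat.
- **Bystanders:** They look undisturbed in the final pictures, but I did not measure them.
- **Mat position:** The scene and side cameras disagreed by up to about 8 mm on where the mat's middle is. I relied on the wrist camera for the final centring.

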